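# Shut one drop-front storage box and open the other

### The job

Two wooden storage boxes with drop-down fronts stand on the counter. The wide one has been left open: push its front up until it is fully shut. Pull the front of the narrow one down as far as it goes, so that I can put the garlic away in it.

Things in the scene. Friction and masses are not known exactly. Their poses are not given: they have to be found in the camera images.
- wide_front (a joint): drop front of the WIDE fixed box (wood on short feet, 220 mm wide, 110 deep, 146 high; jar and tin inside). 0 = upright, shut; grows as its top swings out and down to the robot; 1.3 rad = fully open, at the stop. Starts at 0.8 to 1.3. A stiff hinge (2 N at the handle) holds it where left; level hinge line along the box's lower front edge, 36 mm up. Front: 14 mm thick, 110 high.
- wide_bar (a point): middle of that front's handle, a round steel bar 10 mm thick, 64 long between end arms, along the hinge line, 30 clear of the panel's top edge: can be pinched from above at any angle, a finger before and behind; turns in the fingers. 181 above the counter shut, 58 fully open. Axes turn with the front: y along the bar; shut, z up, x into the box. Hinge line at x +18, z -145 mm from here.
- narrow_front (a joint): drop front of the NARROW box (150 mm wide, empty; otherwise the same as the wide box, with the same front, hinge, stiffness and stop, fixed too): 0 = shut, 1.3 rad = fully open. It starts shut or up to 0.1 rad ajar. Either box may be the left or the right one.
- narrow_bar (a point): middle of the handle bar of the narrow box's front; bar, axes, hinge offsets and heights (mm) the same as for wide_bar.

How it is judged:
By the outcome, as a careful person would: the job done as asked, in the order asked, and still so for the second after the job is handed in, with the robot touching nothing.
It also fails if it takes over 51 s, if anything falls off the work surface, if the arm or the gripper's body presses on something with over 40 N, if the wrist force passes 120 N, or if a joint passes its speed limit or range.

### The arm

A 7-joint arm with a two-finger parallel gripper is mounted at the origin on a cart in front of the work surface, level with it; the furniture and walls round the work are solid. World frame = base frame: x ahead of the robot, y to its left, z up, the work surface at z = 0. Lengths are in m, angles in rad, forces in N, time in s.
With the tool pointing down it reaches from about 0.425 to 0.925 m from the base axis. Payload 6.8 kg.
Tool frame: the origin (TCP) lies at the very end of the fingers, on their centre line; the grasp point (between the pads) lies 19 mm behind it; z points along the fingers, y is the line along which they close (so a half turn about z gives the same grasp; the last joint's range is limited). The gripper opens to 88 mm and grips with 3 to 60 N. Pads are 20 mm wide; open, the fingers measure 115 mm over their backs; the gripper's body (75 mm by 178 mm) begins 61 mm behind the grasp point.
Start: joints at [-1.219, 0.477, 0.022, 1.555, -0.011, 1.109, -0.083], TCP at [0.3, 0.605, 0.223] pointing down, gripper open.
Joint ranges: [-2.96, 2.96], [-0.34, 2.1], [-1.41, 1.46], [0.24, 2.44], [-1.37, 4.51], [0.17, 1.92], [-2.96, 2.96]. Speed limits (rad/s): [2.39, 2.39, 3.14, 3.14, 3.14, 3.14, 3.14].

### API

Orientations are given as a rotation vector (axis times angle).
In Python, from station import r, viewer gives the robot as it stands. The module is installed in compiled form; this text tells all that it offers.
- The arm moves only by the tool servo_tool, never from a script. Its argument "targets" is a list of rows, each an object with "dp": the shift along the tool's x, y, z scaled (see below), a list of three; "angular": the turn, a rotation vector about the tool's x, y, z scaled (see below), a list of three; "gripper": the closure, from -1 (fully open) to 1 (shut), so that 0 is half open. In form: [{"dp": [x, y, z], "angular": [ax, ay, az], "gripper": gripper}, ...]. A call has 1 to 8 rows; each row shifts and turns the commanded pose from where the row before left it, along the tool's axes as they then stand; what a row does not reach is not made up. The controller multiplies each number of a shift by 0.3 m and each number of a turn by 180 degrees. A row lasts 1/12 s, in which the tool goes at most 41.7 mm and 7.16 degrees, less where a joint would pass 70% of its speed; a pose out of reach is approached as far as the arm can. A call with a number of a shift or a turn outside -1 to 1 is refused whole. A call with a gripper value outside its range is refused whole. The fingers move at their own pace and stop on an object; "newtons" is the grip in N (left out, the last holds). Time passes only in rows, so rows that do not move let the fingers close. It gives the time, the measured TCP pose, the force, the opening and the grip force at its end, in the units of the state.
- r.get_obs(): the state, without advancing time (a new reading comes with each control period).
- viewer.read_camera(name): name is "scene" or "top" or "wrist"; returns a dict with "pixels" (420x560x3 uint8, red, green, blue), "fx", "fy", "cx", "cy" (pixels), "D" ([k1, k2, p1, p2, k3] as OpenCV has them; the pictures are not rectified), "position" and "rotation" of the camera in the world; the wrist camera has in their place "mount" (4x4, takes a point from camera to tool coordinates, whose origin is the TCP and whose axes are the flange's). Camera axes: x right, y down, z forward; pixel columns grow to the right and rows downward; lengths in m; the calibration is good to about 2 mm. A picture is of the moment at which its call begins: read the wrist's pose just before it. There is no depth.
- r.sign_off(): hands the job in; it is judged then, once.
The state is a dict: "time": time; "joint_pos": joint angles; "joint_vel": joint speeds; "tau": joint torques, N m; "eef_pos": TCP position; "tcp_rot": TCP orientation; "force": force on the tool from outside, world axes, zero at the start; "torque": the same for the moment, N m; "finger_gap": finger opening in m; "grasp_force": force on a finger pad.
Only numpy, scipy, OpenCV 4.12 (cv2) and the standard library are available. Lean on these libraries where they do the work, as an engineer would, in place of code of your own. Each camera call takes 0.05 s, during which the arm holds its last target. There are 200 camera calls.

## Working session

There is one attempt and no reset: what is moved stays moved. The work goes in short steps, Python scripts to look and compute and a tool call to move; the robot and the scene stay as the last step left them, time stands still between calls to the robot, and variables do not carry over. Pictures are saved under pics/ and viewed, at most 10 in all, crops included, and the job is handed in when it is done.

Besides the shell and the picture viewer there is one more tool, called after "Emit:" as a command line: name --argument value ..., lists and objects as JSON in quotes. servo_tool: Moves the arm, as the interface text tells. Its arguments: {"type":"object","properties":{"targets":{"type":"array"},"newtons":{"type":"number"}},"required":["targets"]}

```bash
mkdir -p pics; python3 - <<'E'
from station import r, viewer
import cv2,numpy as np,pickle
d={}
for n in("scene","top"):
    c=viewer.read_camera(n); d[n]=c
    cv2.imwrite(f"pics/{n}0.png",c["pixels"][:,:,::-1])
    print(n,c["fx"],c["cx"],c["cy"],c["D"],c["position"],np.round(c["rotation"],3).tolist())
pickle.dump(d,open("cams.pkl","wb"))
o=r.get_obs();print(o["time"],o["eef_pos"],o["tcp_rot"],o["finger_gap"])
E
```

```text
scene 439.826859191459 282.97134751270335 213.99623597042972 [-0.14217193  0.          0.          0.          0.        ] [-0.4659977  -0.54859343  0.67355083] [-1.789, 1.02, -0.688]
top 543.6528418078577 283.1271694638585 214.99450879438947 [-0.04026647  0.          0.          0.          0.        ] [-0.23464544  0.05215671  1.48580757] [-1.888, 1.994, -0.529]
0.1 [0.29931631 0.60443647 0.2217948 ] [-7.15816790e-01 -3.05870211e+00  2.44968592e-03] 0.0880149647180045
```

View pics/scene0.png

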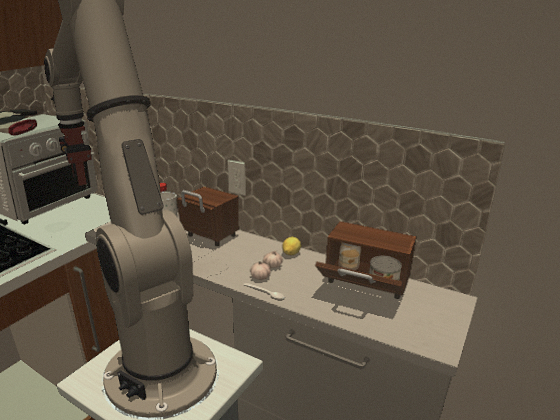

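View pics/top0.png

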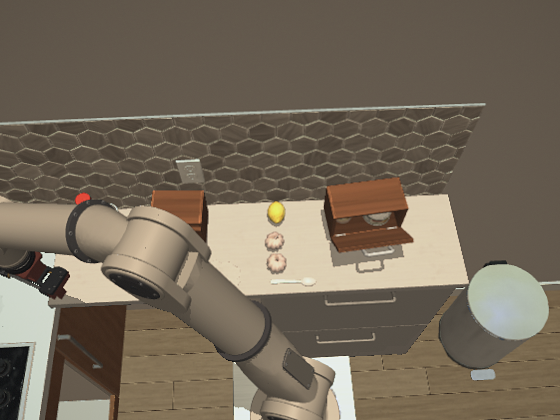

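```bash
python3 - <<'E'
import cv2,pickle,numpy as np
d=pickle.load(open("cams.pkl","rb"))
s=d["scene"]["pixels"][:,:,::-1];t=d["top"]["pixels"][:,:,::-1]
f=lambda im,x,y:cv2.resize(im[y:y+75,x:x+100],None,fx=4,fy=4,interpolation=cv2.INTER_CUBIC)
im=np.vstack([np.hstack([f(s,310,220),f(s,160,175)]),np.hstack([f(t,320,200),f(t,140,185)])])
cv2.imwrite("pics/crop.png",im)
E
```

```text
(no output)
```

View pics/crop.png

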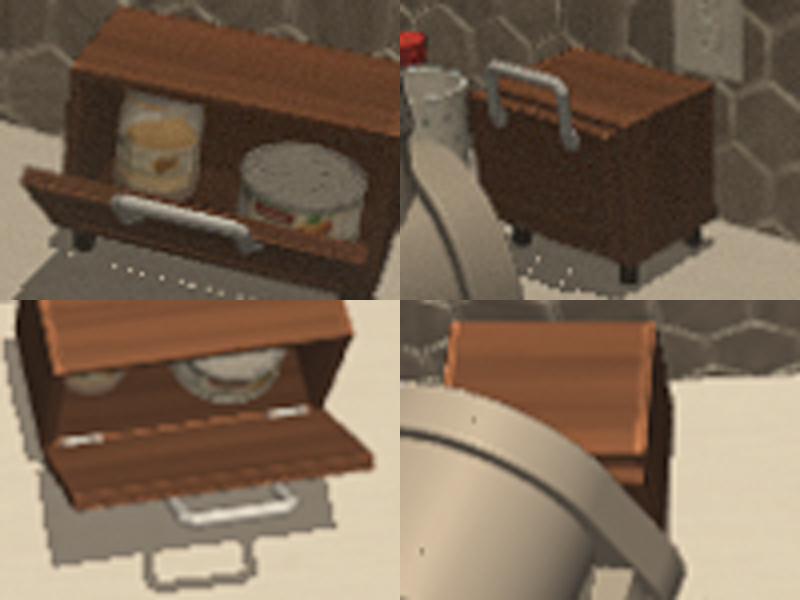

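```bash
cat > h.py <<'E'
import cv2,pickle,numpy as np
from scipy.spatial.transform import Rotation as R
def ray(c,u,v):
    K=np.array([[c["fx"],0,c["cx"]],[0,c["fy"],c["cy"]],[0,0,1.]])
    p=cv2.undistortPoints(np.array([[[u,v]]],float),K,np.array(c["D"],float))[0,0]
    M=R.from_rotvec(c["rotation"]).as_matrix() if np.size(c["rotation"])==3 else np.array(c["rotation"])
    d=M@np.array([p[0],p[1],1]);return np.array(c["position"]),d/np.linalg.norm(d)
def plane(c,u,v,z):
    o,d=ray(c,u,v);return o+d*(z-o[2])/d[2]
def tri(a,b):
    A=np.zeros((3,3));y=np.zeros(3)
    for o,d in(a,b):
        P=np.eye(3)-np.outer(d,d);A+=P;y+=P@o
    x=np.linalg.solve(A,y);return x,[np.linalg.norm((np.eye(3)-np.outer(d,d))@(x-o)) for o,d in(a,b)]
E
python3 - <<'E'
from h import *
d=pickle.load(open("cams.pkl","rb"));S,T=d["scene"],d["top"]
np.set_printoptions(precision=4,suppress=True)
w=[(310+122/4,220+205/4),(310+242/4,220+235/4)];wt=[(320+187/4,200+218/4),(320+297/4,200+203/4)]
for a,b in zip(w,wt): print("wbar",*tri(ray(S,*a),ray(T,*b)))
for a in [(58,73),(352,35)]: print("wtop",plane(T,320+a[0]/4,200+a[1]/4,.146))
for a in [(75,72),(395,135)]: print("wtopS",plane(S,310+a[0]/4,220+a[1]/4,.146))
for a in [(25,175),(365,255)]: pass
print("wpanel",*[tri(ray(S,310+a[0]/4,220+a[1]/4),ray(T,320+b[0]/4,200+b[1]/4)) for a,b in [((25,172),(75,205)),((365,255),(372,160))]])
for a in [(495-400,67),(562-400,90)]: print("nbar",plane(S,160+a[0]/4,175+a[1]/4,.181))
for a in [(55,22),(255,22),(242,155)]: print("ntop",plane(T,140+a[0]/4,185+a[1]/4,.146))
for a in [(210,130),(312,85)]: print("ntopS",plane(S,160+a[0]/4,175+a[1]/4,.146))
E
```

```text
wbar [ 0.396  -0.2265  0.119 ] [np.float64(0.0015280871435303068), np.float64(0.0015280871435303983)]
wbar [ 0.4011 -0.3029  0.1207] [np.float64(0.00036976190844644434), np.float64(0.00036976190844653607)]
wtop [ 0.4995 -0.1435  0.146 ]
wtop [ 0.5194 -0.3568  0.146 ]
wtopS [ 0.4947 -0.1501  0.146 ]
wtopS [ 0.5223 -0.3582  0.146 ]
wpanel (array([ 0.4154, -0.1518,  0.109 ]), [np.float64(0.002276960030485977), np.float64(0.002276960030486011)]) (array([ 0.44  , -0.3672,  0.1055]), [np.float64(0.0011491070563502646), np.float64(0.0011491070563501926)])
nbar [0.4771 0.3326 0.181 ]
nbar [0.4681 0.2584 0.181 ]
ntop [0.6187 0.3712 0.146 ]
ntop [0.611  0.2261 0.146 ]
ntop [0.5016 0.2335 0.146 ]
ntopS [0.4912 0.2332 0.146 ]
ntopS [0.6079 0.221  0.146 ]
```

```bash
cat >> h.py <<'E'
def plan(targets,g,p=None,rv=None):
    """targets: list of (pos, yaw of tool y, rows), tool down; prints rows from the present pose"""
    if p is None:
        from station import r
        o=r.get_obs();p,rv=o["eef_pos"],o["tcp_rot"]
    p=np.array(p);Q=R.from_rotvec(rv)
    for tp,yaw,n in targets:
        y=np.array([np.cos(yaw),np.sin(yaw),0]);z=np.array([0,0,-1.])
        G=R.from_matrix(np.column_stack([np.cross(y,z),y,z]))
        p0,dr=p.copy(),(Q.inv()*G).as_rotvec()/n
        for i in range(n):
            want=p0+(np.array(tp)-p0)*(i+1)/n
            s=np.round(Q.inv().apply(want-p)/.3,3);a=np.round(dr/np.pi,4)
            p=p+Q.apply(s*.3);Q=Q*R.from_rotvec(a*np.pi)
            print('{"dp":%s,"angular":%s,"gripper":%s}'%(s.tolist(),a.tolist(),g),"over" if abs(s).max()>.138 else "")
    print("end",p,Q.as_rotvec())
E
python3 - <<'E'
from h import *
plan([((.49,.17,.28),.8,12),((.398,-.25,.26),.11,12)],-1)
E
```

```text
{"dp":[-0.101, -0.085, -0.016],"angular":[-0.0, 0.0, 0.0083],"gripper":-1} 
{"dp":[-0.103, -0.082, -0.016],"angular":[-0.0, 0.0, 0.0083],"gripper":-1} 
{"dp":[-0.105, -0.079, -0.016],"angular":[-0.0, 0.0, 0.0083],"gripper":-1} 
{"dp":[-0.108, -0.076, -0.016],"angular":[-0.0, 0.0, 0.0083],"gripper":-1} 
{"dp":[-0.109, -0.074, -0.016],"angular":[-0.0, 0.0, 0.0083],"gripper":-1} 
{"dp":[-0.111, -0.071, -0.016],"angular":[-0.0, 0.0, 0.0083],"gripper":-1} 
{"dp":[-0.113, -0.068, -0.016],"angular":[-0.0, 0.0, 0.0083],"gripper":-1} 
{"dp":[-0.115, -0.065, -0.016],"angular":[-0.0, 0.0, 0.0083],"gripper":-1} 
{"dp":[-0.116, -0.062, -0.016],"angular":[-0.0, 0.0, 0.0083],"gripper":-1} 
{"dp":[-0.118, -0.059, -0.016],"angular":[-0.0, 0.0, 0.0083],"gripper":-1} 
{"dp":[-0.12, -0.055, -0.016],"angular":[-0.0, 0.0, 0.0083],"gripper":-1} 
{"dp":[-0.121, -0.053, -0.016],"angular":[-0.0, 0.0, 0.0083],"gripper":-1} 
{"dp":[-0.063, -0.101, 0.006],"angular":[-0.0, 0.0, 0.0183],"gripper":-1} 
{"dp":[-0.069, -0.098, 0.005],"angular":[-0.0, 0.0, 0.0183],"gripper":-1} 
{"dp":[-0.074, -0.093, 0.006],"angular":[-0.0, 0.0, 0.0183],"gripper":-1} 
{"dp":[-0.08, -0.089, 0.006],"angular":[-0.0, 0.0, 0.0183],"gripper":-1} 
{"dp":[-0.084, -0.085, 0.006],"angular":[-0.0, 0.0, 0.0183],"gripper":-1} 
{"dp":[-0.09, -0.079, 0.005],"angular":[-0.0, 0.0, 0.0183],"gripper":-1} 
{"dp":[-0.093, -0.074, 0.006],"angular":[-0.0, 0.0, 0.0183],"gripper":-1} 
{"dp":[-0.098, -0.069, 0.006],"angular":[-0.0, 0.0, 0.0183],"gripper":-1} 
{"dp":[-0.102, -0.062, 0.005],"angular":[-0.0, 0.0, 0.0183],"gripper":-1} 
{"dp":[-0.105, -0.057, 0.006],"angular":[-0.0, 0.0, 0.0183],"gripper":-1} 
{"dp":[-0.108, -0.051, 0.006],"angular":[-0.0, 0.0, 0.0183],"gripper":-1} 
{"dp":[-0.11, -0.045, 0.006],"angular":[-0.0, 0.0, 0.0183],"gripper":-1} 
end [ 0.39786377 -0.24988527  0.25988568] [ 2.09768735e+00  2.33793772e+00 -2.33372668e-03]
```

Emit:
servo_tool --targets '[{"dp": [-0.101, -0.085, -0.03], "angular": [0, 0, 0.0083], "gripper": -1}, {"dp": [-0.103, -0.082, -0.03], "angular": [0, 0, 0.0083], "gripper": -1}, {"dp": [-0.105, -0.079, -0.03], "angular": [0, 0, 0.0083], "gripper": -1}, {"dp": [-0.108, -0.076, -0.03], "angular": [0, 0, 0.0083], "gripper": -1}, {"dp": [-0.109, -0.074, -0.03], "angular": [0, 0, 0.0083], "gripper": -1}, {"dp": [-0.111, -0.071, -0.03], "angular": [0, 0, 0.0083], "gripper": -1}, {"dp": [-0.113, -0.068, 0], "angular": [0, 0, 0.0083], "gripper": -1}, {"dp": [-0.115, -0.065, 0], "angular": [0, 0, 0.0083], "gripper": -1}]'

```text
time: 0.77
eef_pos: [0.4271, 0.3134, 0.2771]
tcp_rot: [1.032, 2.967, 0.001]
force: [1.1, 0.2, -0.2]
finger_gap: 0.0881
grasp_force: 0.0
```

Emit:
servo_tool --targets '[{"dp": [-0.116, -0.062, 0], "angular": [0, 0, 0.0083], "gripper": -1}, {"dp": [-0.118, -0.059, 0], "angular": [0, 0, 0.0083], "gripper": -1}, {"dp": [-0.12, -0.055, 0], "angular": [0, 0, 0.0083], "gripper": -1}, {"dp": [-0.121, -0.053, 0], "angular": [0, 0, 0.0083], "gripper": -1}, {"dp": [-0.063, -0.101, 0.006], "angular": [0, 0, 0.0183], "gripper": -1}, {"dp": [-0.069, -0.098, 0.006], "angular": [0, 0, 0.0183], "gripper": -1}, {"dp": [-0.074, -0.093, 0.006], "angular": [0, 0, 0.0183], "gripper": -1}, {"dp": [-0.08, -0.089, 0.006], "angular": [0, 0, 0.0183], "gripper": -1}]'

```text
time: 1.43
eef_pos: [0.4588, 0.0286, 0.2691]
tcp_rot: [-1.514, -2.752, 0.0]
force: [0.6, -0.3, 0.4]
finger_gap: 0.0877
grasp_force: 0.0
```

Emit:
servo_tool --targets '[{"dp": [-0.084, -0.085, 0.006], "angular": [0, 0, 0.0183], "gripper": -1}, {"dp": [-0.09, -0.079, 0.006], "angular": [0, 0, 0.0183], "gripper": -1}, {"dp": [-0.093, -0.074, 0.006], "angular": [0, 0, 0.0183], "gripper": -1}, {"dp": [-0.098, -0.069, 0.006], "angular": [0, 0, 0.0183], "gripper": -1}, {"dp": [-0.102, -0.062, 0.006], "angular": [0, 0, 0.0183], "gripper": -1}, {"dp": [-0.105, -0.057, 0.006], "angular": [0, 0, 0.0183], "gripper": -1}, {"dp": [-0.108, -0.051, 0.006], "angular": [0, 0, 0.0183], "gripper": -1}, {"dp": [-0.11, -0.045, 0.006], "angular": [0, 0, 0.0183], "gripper": -1}]'

```text
time: 2.1
eef_pos: [0.3971, -0.2509, 0.255]
tcp_rot: [-2.101, -2.336, -0.001]
force: [1.0, 0.7, 0.2]
finger_gap: 0.0878
grasp_force: 0.0
```

```bash
python3 - <<'E'
from h import *
from station import r, viewer
o=r.get_obs();w=viewer.read_camera("wrist");t=viewer.read_camera("top");s=viewer.read_camera("scene")
T=np.eye(4);T[:3,:3]=R.from_rotvec(o["tcp_rot"]).as_matrix();T[:3,3]=o["eef_pos"]
M=T@np.array(w["mount"]);w["position"]=M[:3,3];w["rotation"]=M[:3,:3]
pickle.dump(dict(w=w,t=t,s=s),open("c1.pkl","wb"))
f=lambda im,x,y:cv2.resize(im[y:y+75,x:x+60],None,fx=4,fy=4,interpolation=cv2.INTER_CUBIC)
im=np.hstack([w["pixels"],np.vstack([f(s["pixels"],175,175)[:210],f(t["pixels"],150,185)[:210]])])
print(im.shape)
cv2.imwrite("pics/w1.png",im[:,:,::-1])
E
```

```text
(420, 800, 3)
```

View pics/w1.png

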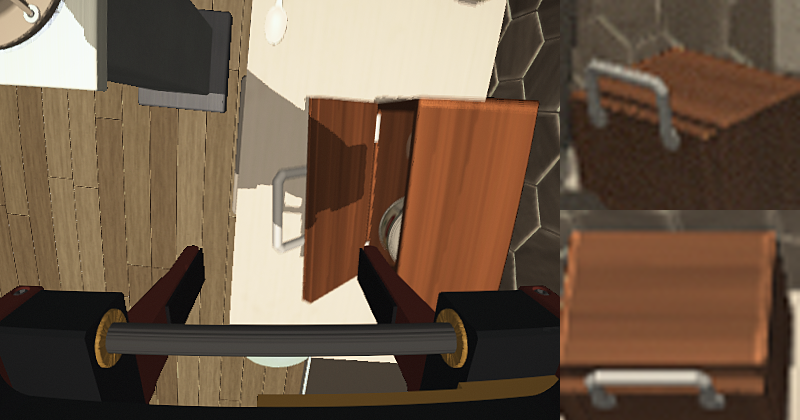

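```bash
python3 - <<'E'
from h import *
np.set_printoptions(precision=4,suppress=True)
d=pickle.load(open("c1.pkl","rb"));w,t,s=d["w"],d["t"],d["s"]
print(w["position"],w["rotation"])
for z in(.115,.12,.125): print(plane(w,279,175,z),plane(w,279,249,z))
for u in [(416,100),(398,290)]: print("wtop",plane(w,*u,.146))
c0=pickle.load(open("cams.pkl","rb"))["top"]
mid=(320+242/4,200+210.5/4)
print("tri",tri(ray(w,279,212),ray(c0,*mid)))
for a,b in [((595,67),(597,376)),((663,92),(699,378))]:
  print("nbar",tri(ray(s,175+(a[0]-560)/4,175+a[1]/4),ray(t,150+(b[0]-560)/4,185+(b[1]-210)/4)), plane(t,150+(b[0]-560)/4,185+(b[1]-210)/4,.181))
for b in [(575,232),(777,232),(765,365),(567,367)]: print("ntop",plane(t,150+(b[0]-560)/4,185+(b[1]-210)/4,.146))
E
```

```text
[ 0.3876 -0.1708  0.4181] [[ 0.9944  0.1006  0.0319]
 [ 0.1055 -0.9516 -0.2888]
 [ 0.0013  0.2905 -0.9569]]
[ 0.3921 -0.2254  0.115 ] [ 0.4002 -0.3029  0.115 ]
[ 0.3921 -0.2245  0.12  ] [ 0.4    -0.3007  0.12  ]
[ 0.392  -0.2236  0.125 ] [ 0.3998 -0.2985  0.125 ]
wtop [ 0.4984 -0.1445  0.146 ]
wtop [ 0.5209 -0.3214  0.146 ]
tri (array([ 0.3961, -0.2618,  0.1233]), [np.float64(0.0015253158194591043), np.float64(0.0015253158194591305)])
nbar (array([0.4836, 0.3409, 0.1765]), [np.float64(0.0016728946289716385), np.float64(0.0016728946289717936)]) [0.4797 0.3409 0.181 ]
nbar (array([0.4816, 0.2718, 0.1711]), [np.float64(0.0020265943120059073), np.float64(0.0020265943120059133)]) [0.4745 0.2714 0.181 ]
ntop [0.6187 0.3712 0.146 ]
ntop [0.6109 0.2246 0.146 ]
ntop [0.5015 0.2314 0.146 ]
ntop [0.5071 0.37   0.146 ]
```

Emit:
servo_tool --targets '[{"dp": [-0.013, -0.003, 0.06], "angular": [0, 0, 0], "gripper": 0.25}, {"dp": [-0.013, -0.003, 0.06], "angular": [0, 0, 0], "gripper": 0.25}, {"dp": [-0.013, -0.002, 0.06], "angular": [0, 0, 0], "gripper": 0.25}, {"dp": [0, 0, 0.07], "angular": [0, 0, 0], "gripper": 0.25}, {"dp": [0, 0, 0.07], "angular": [0, 0, 0], "gripper": 0.25}, {"dp": [0, 0, 0.03], "angular": [0, 0, 0], "gripper": 0.25}, {"dp": [0, 0, 0], "angular": [0, 0, 0], "gripper": 0.25}]' --newtons 15

```text
time: 2.83
eef_pos: [0.396, -0.2594, 0.1482]
tcp_rot: [-2.093, -2.337, 0.002]
force: [0.4, 0.3, 0.5]
finger_gap: 0.0446
grasp_force: 0.0
```

```bash
python3 - <<'E'
from h import *
from station import r, viewer
o=r.get_obs();w=viewer.read_camera("wrist")
T=np.eye(4);T[:3,:3]=R.from_rotvec(o["tcp_rot"]).as_matrix();T[:3,3]=o["eef_pos"]
M=T@np.array(w["mount"]);w["position"]=M[:3,3];w["rotation"]=M[:3,:3]
pickle.dump(w,open("w2.pkl","wb"))
cv2.imwrite("pics/w2.png",w["pixels"][:,:,::-1])
print(o["eef_pos"],o["finger_gap"])
E
```

```text
[ 0.39602737 -0.25943129  0.14824722] 0.04458251670993342
```

View pics/w2.png

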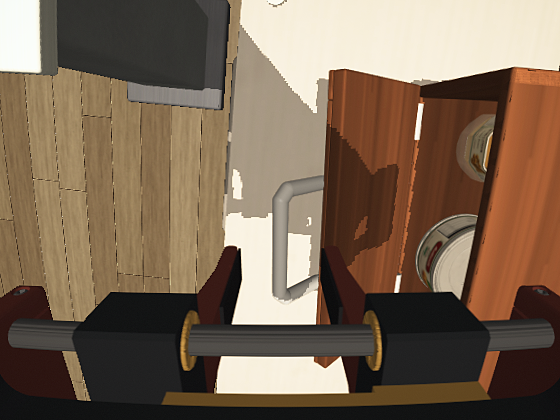

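Emit:
servo_tool --targets '[{"dp": [-0.01, 0, 0.03], "angular": [0, 0, 0], "gripper": 0.25}, {"dp": [0, 0, 0.04], "angular": [0, 0, 0], "gripper": 0.25}, {"dp": [0, 0, 0.04], "angular": [0, 0, 0], "gripper": 0.25}, {"dp": [0, 0, 0.025], "angular": [0, 0, 0], "gripper": 0.25}, {"dp": [0, 0, 0], "angular": [0, 0, 0], "gripper": 1}, {"dp": [0, 0, 0], "angular": [0, 0, 0], "gripper": 1}, {"dp": [0, 0, 0], "angular": [0, 0, 0], "gripper": 1}, {"dp": [0, 0, 0], "angular": [0, 0, 0], "gripper": 1}]' --newtons 15

```text
time: 3.55
eef_pos: [0.3959, -0.2648, 0.11]
tcp_rot: [-2.097, -2.337, 0.002]
force: [-11.8, -2.4, 7.2]
finger_gap: 0.01
grasp_force: 5.8
```

Emit:
servo_tool --targets '[{"dp": [0, 0.018, -0.023], "angular": [0, 0, 0], "gripper": 1}, {"dp": [0, 0.019, -0.022], "angular": [0, 0, 0], "gripper": 1}, {"dp": [0, 0.02, -0.021], "angular": [0, 0, 0], "gripper": 1}, {"dp": [0, 0.022, -0.02], "angular": [0, 0, 0], "gripper": 1}, {"dp": [0, 0.023, -0.018], "angular": [0, 0, 0], "gripper": 1}, {"dp": [0, 0.024, -0.017], "angular": [0, 0, 0], "gripper": 1}, {"dp": [0, 0.025, -0.015], "angular": [0, 0, 0], "gripper": 1}, {"dp": [0, 0.026, -0.014], "angular": [0, 0, 0], "gripper": 1}]' --newtons 15

```text
time: 4.22
eef_pos: [0.4493, -0.2595, 0.1558]
tcp_rot: [-2.099, -2.336, 0.002]
force: [-5.1, -3.7, 2.1]
finger_gap: 0.0096
grasp_force: 15.0
```

Emit:
servo_tool --targets '[{"dp": [0, 0.026, -0.012], "angular": [0, 0, 0], "gripper": 1}, {"dp": [0, 0.027, -0.011], "angular": [0, 0, 0], "gripper": 1}, {"dp": [0, 0.028, -0.009], "angular": [0, 0, 0], "gripper": 1}, {"dp": [0, 0.028, -0.008], "angular": [0, 0, 0], "gripper": 1}, {"dp": [0, 0.028, -0.006], "angular": [0, 0, 0], "gripper": 1}, {"dp": [0, 0.022, -0.003], "angular": [0, 0, 0], "gripper": 1}, {"dp": [0, 0, 0], "angular": [0, 0, 0], "gripper": 1}]' --newtons 15

```text
time: 4.8
eef_pos: [0.494, -0.2547, 0.1695]
tcp_rot: [-2.096, -2.332, 0.007]
force: [-16.4, -2.3, 14.0]
finger_gap: 0.0095
grasp_force: 15.0
```

Emit:
servo_tool --targets '[{"dp": [0, 0.01, 0], "angular": [0, 0, 0], "gripper": 1}, {"dp": [0, 0.01, 0], "angular": [0, 0, 0], "gripper": 1}, {"dp": [0, 0, 0], "angular": [0, 0, 0], "gripper": 1}]' --newtons 15

```text
time: 5.05
eef_pos: [0.4949, -0.2547, 0.169]
tcp_rot: [-2.094, -2.324, 0.013]
force: [-29.7, -1.7, 23.4]
finger_gap: 0.0111
grasp_force: 15.0
```

Emit:
servo_tool --targets '[{"dp": [0, 0, 0], "angular": [0, 0, 0], "gripper": 0.1}, {"dp": [0, 0, 0], "angular": [0, 0, 0], "gripper": 0.1}, {"dp": [0, -0.01, 0], "angular": [0, 0, 0], "gripper": 0.1}, {"dp": [0, 0, 0], "angular": [0, 0, 0], "gripper": 0.1}, {"dp": [0, 0, -0.04], "angular": [0, 0, 0], "gripper": 0.1}, {"dp": [0, 0, -0.08], "angular": [0, 0, 0], "gripper": 0.1}, {"dp": [0, 0, -0.1], "angular": [0, 0, 0], "gripper": 0.1}, {"dp": [0, 0, -0.1], "angular": [0, 0, 0], "gripper": 0.1}]' --newtons 15

```text
time: 5.72
eef_pos: [0.5011, -0.2523, 0.2671]
tcp_rot: [-2.097, -2.339, -0.0]
force: [1.3, -0.9, -0.3]
finger_gap: 0.0399
grasp_force: 0.0
```

```bash
python3 - <<'E'
from h import *
from station import r, viewer
o=r.get_obs();w=viewer.read_camera("wrist");s=viewer.read_camera("scene")
T=np.eye(4);T[:3,:3]=R.from_rotvec(o["tcp_rot"]).as_matrix();T[:3,3]=o["eef_pos"]
M=T@np.array(w["mount"]);w["position"]=M[:3,3];w["rotation"]=M[:3,:3]
pickle.dump(dict(w=w,s=s),open("c3.pkl","wb"))
f=cv2.resize(s["pixels"][215:320,310:430],None,fx=2,fy=4,interpolation=cv2.INTER_CUBIC)
cv2.imwrite("pics/w3.png",np.hstack([w["pixels"],f])[:,:,::-1])
print(o["eef_pos"],o["force"])
E
```

```text
[ 0.50113376 -0.25228287  0.26710274] [ 1.25045353 -0.88498802 -0.30709429]
```

View pics/w3.png

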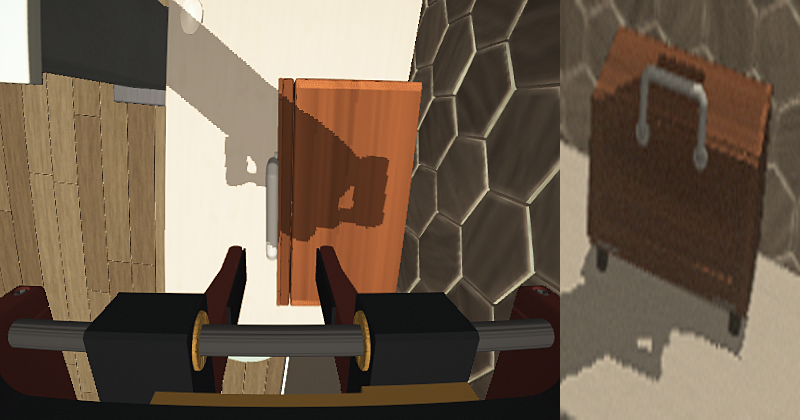

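```bash
python3 - <<'E'
from h import *
plan([((.474,.29,.255),-.06,16)],-.1)
E
```

```text
{"dp":[0.113, 0.006, 0.003],"angular":[0.0002, 0.0, 0.0034],"gripper":-0.1} 
{"dp":[0.114, 0.005, 0.003],"angular":[0.0002, 0.0, 0.0034],"gripper":-0.1} 
{"dp":[0.113, 0.004, 0.003],"angular":[0.0002, 0.0, 0.0034],"gripper":-0.1} 
{"dp":[0.114, 0.002, 0.003],"angular":[0.0002, 0.0, 0.0034],"gripper":-0.1} 
{"dp":[0.113, 0.001, 0.003],"angular":[0.0002, 0.0, 0.0034],"gripper":-0.1} 
{"dp":[0.114, 0.001, 0.003],"angular":[0.0002, 0.0, 0.0034],"gripper":-0.1} 
{"dp":[0.113, -0.002, 0.003],"angular":[0.0002, 0.0, 0.0034],"gripper":-0.1} 
{"dp":[0.114, -0.002, 0.003],"angular":[0.0002, 0.0, 0.0034],"gripper":-0.1} 
{"dp":[0.113, -0.004, 0.003],"angular":[0.0002, 0.0, 0.0034],"gripper":-0.1} 
{"dp":[0.114, -0.004, 0.003],"angular":[0.0002, 0.0, 0.0034],"gripper":-0.1} 
{"dp":[0.113, -0.006, 0.003],"angular":[0.0002, 0.0, 0.0034],"gripper":-0.1} 
{"dp":[0.113, -0.008, 0.003],"angular":[0.0002, 0.0, 0.0034],"gripper":-0.1} 
{"dp":[0.114, -0.008, 0.003],"angular":[0.0002, 0.0, 0.0034],"gripper":-0.1} 
{"dp":[0.113, -0.01, 0.003],"angular":[0.0002, 0.0, 0.0034],"gripper":-0.1} 
{"dp":[0.113, -0.01, 0.004],"angular":[0.0002, 0.0, 0.0034],"gripper":-0.1} 
{"dp":[0.113, -0.012, 0.003],"angular":[0.0002, 0.0, 0.0034],"gripper":-0.1} 
end [0.47411561 0.29014217 0.25487909] [ 2.28802972  2.15082791 -0.0030046 ]
```

Emit:
servo_tool --targets '[{"dp": [0.113, 0.006, 0], "angular": [0, 0, 0.0034], "gripper": -0.1}, {"dp": [0.113, 0.005, 0], "angular": [0, 0, 0.0034], "gripper": -0.1}, {"dp": [0.113, 0.004, 0], "angular": [0, 0, 0.0034], "gripper": -0.1}, {"dp": [0.113, 0.002, 0], "angular": [0, 0, 0.0034], "gripper": -0.1}, {"dp": [0.113, 0.001, 0], "angular": [0, 0, 0.0034], "gripper": -0.1}, {"dp": [0.113, 0.001, 0], "angular": [0, 0, 0.0034], "gripper": -0.1}, {"dp": [0.113, -0.002, 0], "angular": [0, 0, 0.0034], "gripper": -0.1}, {"dp": [0.113, -0.002, 0], "angular": [0, 0, 0.0034], "gripper": -0.1}]'

```text
time: 6.48
eef_pos: [0.4857, 0.0203, 0.2659]
tcp_rot: [2.195, 2.247, 0.002]
force: [0.7, -0.0, -0.8]
finger_gap: 0.0482
grasp_force: 0.0
```

Emit:
servo_tool --targets '[{"dp": [0.113, -0.004, 0.003], "angular": [0, 0, 0.0034], "gripper": -0.1}, {"dp": [0.113, -0.004, 0.003], "angular": [0, 0, 0.0034], "gripper": -0.1}, {"dp": [0.113, -0.006, 0.003], "angular": [0, 0, 0.0034], "gripper": -0.1}, {"dp": [0.113, -0.008, 0.003], "angular": [0, 0, 0.0034], "gripper": -0.1}, {"dp": [0.113, -0.008, 0.003], "angular": [0, 0, 0.0034], "gripper": -0.1}, {"dp": [0.113, -0.01, 0.003], "angular": [0, 0, 0.0034], "gripper": -0.1}, {"dp": [0.113, -0.01, 0.003], "angular": [0, 0, 0.0034], "gripper": -0.1}, {"dp": [0.113, -0.012, 0.003], "angular": [0, 0, 0.0034], "gripper": -0.1}]'

```text
time: 7.15
eef_pos: [0.4705, 0.2921, 0.2584]
tcp_rot: [-2.289, -2.151, -0.001]
force: [-0.2, -0.1, 0.6]
finger_gap: 0.0482
grasp_force: 0.0
```

```bash
python3 - <<'E'
from h import *
from station import r, viewer
o=r.get_obs();w=viewer.read_camera("wrist")
T=np.eye(4);T[:3,:3]=R.from_rotvec(o["tcp_rot"]).as_matrix();T[:3,3]=o["eef_pos"]
M=T@np.array(w["mount"]);w["position"]=M[:3,3];w["rotation"]=M[:3,:3]
pickle.dump(w,open("c4.pkl","wb"))
cv2.imwrite("pics/w4.png",w["pixels"][:,:,::-1])
print(o["eef_pos"],o["finger_gap"])
E
```

```text
[0.47051088 0.29206979 0.25842968] 0.04821670464978456
```

View pics/w4.png

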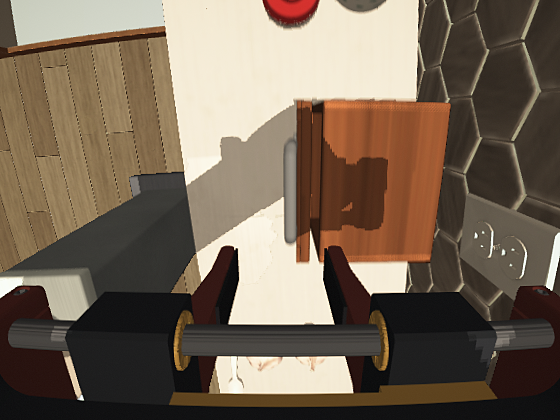

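```bash
python3 - <<'E'
from h import *
w=pickle.load(open("c4.pkl","rb"));a=plane(w,290.5,142,.179);b=plane(w,290,240,.179);print(a,b,(a+b)/2)
print(plane(w,324,102,.146),plane(w,322,262,.146))
m=(a+b)/2
plan([((m[0],m[1],.22),-.06,2),((m[0],m[1],.164),-.06,4)],.1)
E
```

```text
[0.48097813 0.35353868 0.179     ] [0.47633439 0.27422573 0.179     ] [0.47865626 0.31388221 0.179     ]
[0.51154036 0.38224588 0.146     ] [0.50611266 0.23618789 0.146     ]
{"dp":[0.023, 0.016, 0.063],"angular":[-0.0001, -0.0007, 0.001],"gripper":0.1} 
{"dp":[0.023, 0.015, 0.064],"angular":[-0.0001, -0.0007, 0.001],"gripper":0.1} 
{"dp":[0.0, -0.0, 0.047],"angular":[0.0, 0.0, -0.0],"gripper":0.1} 
{"dp":[0.0, -0.0, 0.046],"angular":[0.0, 0.0, -0.0],"gripper":0.1} 
{"dp":[0.0, -0.0, 0.047],"angular":[0.0, 0.0, -0.0],"gripper":0.1} 
{"dp":[0.0, -0.0, 0.046],"angular":[0.0, 0.0, -0.0],"gripper":0.1} 
end [0.47868066 0.31373382 0.16408165] [2.28717077e+00 2.15337048e+00 4.83600975e-05]
```

Emit:
servo_tool --targets '[{"dp": [0.02, 0.015, 0.06], "angular": [0, 0, 0.001], "gripper": 0.1}, {"dp": [0.02, 0.015, 0.06], "angular": [0, 0, 0.001], "gripper": 0.1}, {"dp": [0, 0, 0.05], "angular": [0, 0, 0], "gripper": 0.1}, {"dp": [0, 0, 0.05], "angular": [0, 0, 0], "gripper": 0.1}, {"dp": [0, 0, 0.05], "angular": [0, 0, 0], "gripper": 0.1}, {"dp": [0, 0, 0.05], "angular": [0, 0, 0], "gripper": 0.1}, {"dp": [0, 0, 0], "angular": [0, 0, 0], "gripper": 1}, {"dp": [0, 0, 0], "angular": [0, 0, 0], "gripper": 1}]' --newtons 15

```text
time: 7.87
eef_pos: [0.4804, 0.301, 0.1619]
tcp_rot: [-2.296, -2.144, 0.002]
force: [0.0, 0.3, 0.8]
finger_gap: 0.0296
grasp_force: 0.0
```

Emit:
servo_tool --targets '[{"dp": [0, 0, 0], "angular": [0, 0, 0], "gripper": 1}, {"dp": [0, 0, 0], "angular": [0, 0, 0], "gripper": 1}, {"dp": [0, 0, 0], "angular": [0, 0, 0], "gripper": 1}, {"dp": [0, 0, 0], "angular": [0, 0, 0], "gripper": 1}, {"dp": [0, 0, 0], "angular": [0, 0, 0], "gripper": 1}]' --newtons 15

```text
time: 8.28
eef_pos: [0.4808, 0.3013, 0.163]
tcp_rot: [-2.296, -2.144, -0.002]
force: [-3.2, 0.9, 6.6]
finger_gap: 0.0093
grasp_force: 15.0
```

Emit:
servo_tool --targets '[{"dp": [0, -0.038, 0.009], "angular": [0, 0, 0], "gripper": 1}, {"dp": [0, -0.037, 0.012], "angular": [0, 0, 0], "gripper": 1}, {"dp": [0, -0.036, 0.015], "angular": [0, 0, 0], "gripper": 1}, {"dp": [0, -0.035, 0.018], "angular": [0, 0, 0], "gripper": 1}, {"dp": [0, -0.033, 0.021], "angular": [0, 0, 0], "gripper": 1}, {"dp": [0, -0.031, 0.023], "angular": [0, 0, 0], "gripper": 1}, {"dp": [0, -0.029, 0.026], "angular": [0, 0, 0], "gripper": 1}, {"dp": [0, -0.027, 0.028], "angular": [0, 0, 0], "gripper": 1}]' --newtons 15

```text
time: 8.95
eef_pos: [0.3997, 0.3057, 0.1154]
tcp_rot: [-2.296, -2.144, 0.003]
force: [0.4, -3.4, 2.8]
finger_gap: 0.0093
grasp_force: 15.0
```

Emit:
servo_tool --targets '[{"dp": [0, -0.025, 0.03], "angular": [0, 0, 0], "gripper": 1}, {"dp": [0, -0.022, 0.032], "angular": [0, 0, 0], "gripper": 1}, {"dp": [0, -0.02, 0.034], "angular": [0, 0, 0], "gripper": 1}, {"dp": [0, -0.017, 0.035], "angular": [0, 0, 0], "gripper": 1}, {"dp": [0, -0.014, 0.036], "angular": [0, 0, 0], "gripper": 1}, {"dp": [0, -0.011, 0.037], "angular": [0, 0, 0], "gripper": 1}, {"dp": [0, -0.007, 0.03], "angular": [0, 0, 0], "gripper": 1}, {"dp": [0, 0, 0], "angular": [0, 0, 0], "gripper": 1}]' --newtons 15

```text
time: 9.62
eef_pos: [0.3642, 0.3076, 0.0439]
tcp_rot: [2.296, 2.144, -0.007]
force: [-3.8, -2.3, -2.1]
finger_gap: 0.0093
grasp_force: 15.0
```

Emit:
servo_tool --targets '[{"dp": [0, -0.002, 0.01], "angular": [0, 0, 0], "gripper": 1}, {"dp": [0, 0, 0.01], "angular": [0, 0, 0], "gripper": 1}, {"dp": [0, 0, 0], "angular": [0, 0, 0], "gripper": 1}, {"dp": [0, 0, 0], "angular": [0, 0, 0], "gripper": 1}]' --newtons 15

```text
time: 9.95
eef_pos: [0.3634, 0.3077, 0.0394]
tcp_rot: [-2.295, -2.144, 0.008]
force: [-6.8, -3.0, -1.9]
finger_gap: 0.0089
grasp_force: 15.0
```

Emit:
servo_tool --targets '[{"dp": [0, 0, 0], "angular": [0, 0, 0], "gripper": 1}, {"dp": [0, 0, 0.01], "angular": [0, 0, 0], "gripper": 1}, {"dp": [0, 0, 0.01], "angular": [0, 0, 0], "gripper": 1}, {"dp": [0, 0, 0], "angular": [0, 0, 0], "gripper": 1}, {"dp": [0, 0, 0], "angular": [0, 0, 0], "gripper": 1}]' --newtons 30

```text
time: 10.37
eef_pos: [0.3627, 0.308, 0.0342]
tcp_rot: [-2.294, -2.143, 0.009]
force: [-10.4, -3.1, 10.9]
finger_gap: 0.0094
grasp_force: 30.0
```

Emit:
servo_tool --targets '[{"dp": [0, 0, 0.01], "angular": [0, 0, 0], "gripper": 1}, {"dp": [0, 0, 0.005], "angular": [0, 0, 0], "gripper": 1}, {"dp": [0, 0, 0], "angular": [0, 0, 0], "gripper": 1}, {"dp": [0, 0, 0], "angular": [0, 0, 0], "gripper": 1}]' --newtons 30

```text
time: 10.7
eef_pos: [0.3628, 0.3091, 0.0311]
tcp_rot: [-2.292, -2.142, 0.007]
force: [-15.7, -4.8, 29.4]
finger_gap: 0.009
grasp_force: 30.0
```

Emit:
servo_tool --targets '[{"dp": [0, 0, -0.01], "angular": [0, 0, 0], "gripper": 0.35}, {"dp": [0, 0, 0], "angular": [0, 0, 0], "gripper": 0.35}, {"dp": [0, 0, 0], "angular": [0, 0, 0], "gripper": 0.35}, {"dp": [0, 0, -0.03], "angular": [0, 0, 0], "gripper": 0.35}, {"dp": [0, 0, -0.06], "angular": [0, 0, 0], "gripper": 0.35}, {"dp": [0, 0, -0.1], "angular": [0, 0, 0], "gripper": 0.35}, {"dp": [0, 0, -0.13], "angular": [0, 0, 0], "gripper": 0.35}, {"dp": [0, 0, -0.13], "angular": [0, 0, 0], "gripper": 0.35}]'

```text
time: 11.37
eef_pos: [0.3661, 0.3079, 0.1693]
tcp_rot: [2.297, 2.142, -0.001]
force: [0.5, 0.5, -0.0]
finger_gap: 0.0284
grasp_force: 0.0
```

Emit:
servo_tool --targets '[{"dp": [-0.1, 0, -0.1], "angular": [0, 0, 0], "gripper": 0.35}, {"dp": [-0.1, 0, -0.1], "angular": [0, 0, 0], "gripper": 0.35}, {"dp": [-0.1, 0.02, 0], "angular": [0, 0, 0], "gripper": 0.35}, {"dp": [-0.1, 0.05, 0], "angular": [0, 0, 0], "gripper": 0.35}, {"dp": [-0.1, 0.05, 0], "angular": [0, 0, 0], "gripper": 0.35}, {"dp": [0, 0, 0], "angular": [0, 0, 0], "gripper": 0.35}]'

```text
time: 11.87
eef_pos: [0.3938, 0.1519, 0.2277]
tcp_rot: [2.305, 2.133, 0.003]
force: [0.6, -0.0, -0.7]
finger_gap: 0.0286
grasp_force: 0.0
```

```bash
python3 - <<'E'
from h import *
from station import r, viewer
o=r.get_obs();w=viewer.read_camera("wrist");s=viewer.read_camera("scene");t=viewer.read_camera("top")
T=np.eye(4);T[:3,:3]=R.from_rotvec(o["tcp_rot"]).as_matrix();T[:3,3]=o["eef_pos"]
M=T@np.array(w["mount"]);w["position"]=M[:3,3];w["rotation"]=M[:3,:3]
pickle.dump(dict(w=w,s=s,t=t),open("c5.pkl","wb"))
f=lambda im,x,y:cv2.resize(im[y:y+70,x:x+80],None,fx=3,fy=3,interpolation=cv2.INTER_CUBIC)
cv2.imwrite("pics/w5.png",np.hstack([w["pixels"],np.vstack([f(s["pixels"],165,190),f(t["pixels"],140,210)])])[:,:,::-1])
print(o["eef_pos"],o["force"])
E
```

```text
[0.39376958 0.15194985 0.22766673] [ 0.57011187 -0.02105867 -0.74542103]
```

View pics/w5.png

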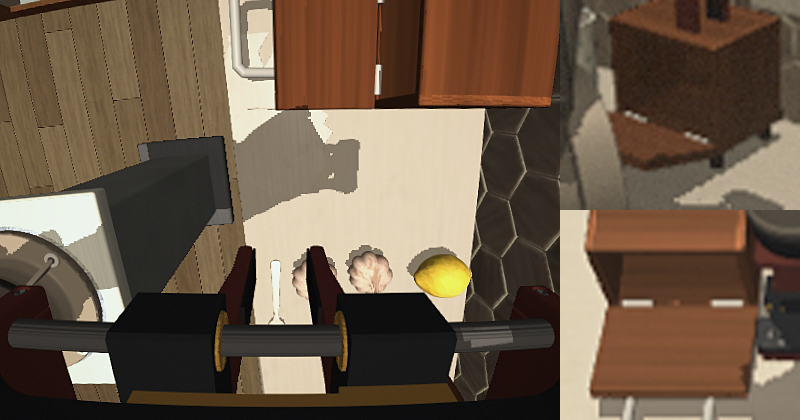

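```bash
python3 - <<'E'
from h import *
d=pickle.load(open("c5.pkl","rb"))
f=lambda im,x,y:cv2.resize(im[y:y+60,x:x+50],None,fx=8,fy=8,interpolation=cv2.INTER_CUBIC)
cv2.imwrite("pics/w6.png",np.hstack([f(d["t"]["pixels"],150,260),f(d["w"]["pixels"],228,40)])[:,:,::-1])
E
```

View pics/w6.png

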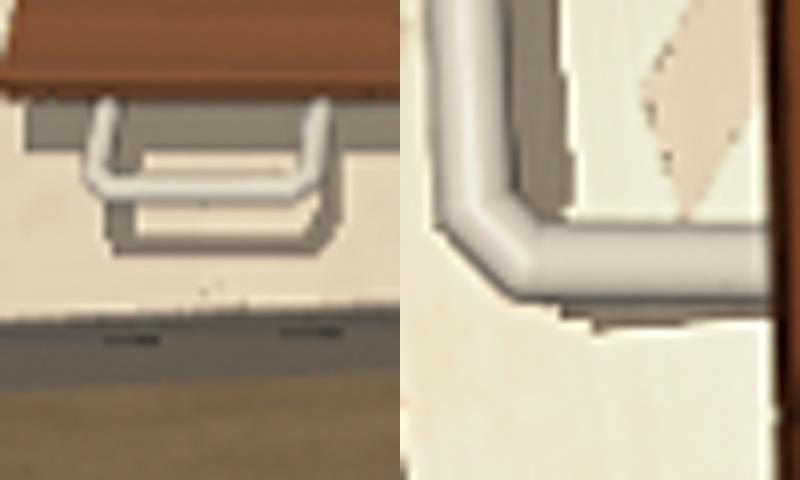

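```bash
python3 - <<'E'
from h import *
d=pickle.load(open("c5.pkl","rb"))
print(tri(ray(d["t"],150+316/8,260+186/8),ray(d["w"],228+70/8,40+260/8)))
E
```

```text
(array([0.35999244, 0.27528672, 0.0595393 ]), [np.float64(0.002502260140819588), np.float64(0.002502260140819496)])
```

```bash
python3 -c "
from station import r
print(r.sign_off())"
```

```text
the job is handed in; nothing more can be done
None
```

The wide box's front is pushed fully shut, then the narrow box's front was pulled down to its stop; the job was handed in about 12 s in, with the gripper clear of both boxes.

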